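# Snap the proud sensor capsule home with the pusher

### The arm

A 6-joint arm with a two-finger parallel gripper is mounted at the origin on the work surface. World frame = base frame: x ahead of the robot, y to its left, z up, the work surface at z = 0. Lengths are in m, angles in degrees, forces in N, time in s.
With the tool pointing down it reaches from about 0.4 to 0.825 m from the base axis. Payload 7 kg.
Tool frame: the origin (TCP) lies between the finger pads; the fingertips stand 22 mm ahead of it and the grasp point (between the pads) lies 3 mm ahead of it; z points along the fingers, y is the line along which they close (so a half turn about z gives the same grasp; the last joint's range is limited). The gripper opens to 88 mm and grips with 3 to 60 N. Pads are 19 mm wide; open, the fingers measure 130 mm over their backs; the gripper's body (78 mm by 193 mm) begins 47 mm behind the grasp point.
Start: joints at [-56.832, 20.546, 0.682, 0, -70.136, -16.507], TCP at [0.194, -0.647, 0.249] pointing down, gripper open.
Joint ranges: [-176.03, 176.03], [-82.01, 121.73], [-58.28, 71.71], [-173.87, 95.51], [-174.79, -0.11], [-173.66, 173.66]. Speed limits (degrees/s): [136.94, 136.94, 172.46, 180, 180, 180].

### API

Orientations are given as [roll, pitch, yaw] about the fixed x, y, z axes, in that order (R = Rz(yaw) Ry(pitch) Rx(roll)).
In Python, from plant import ctrl gives the robot as it stands.
- The arm moves only by the tool apply_moves, never from a script. Its argument "targets" is a list of rows, each an object with "travel": the shift along the tool's x, y, z in mm, a list of three; "roll": the turn about the tool's z in degrees; "jaw": the finger opening in mm, from 0 to 87.6. In form: [{"travel": [tx, ty, tz], "roll": roll, "jaw": jaw}, ...]. A call has 1 to 10 rows; each row shifts and turns the commanded pose from where the row before left it, along the tool's axes as they then stand; what a row does not reach is not made up. A row lasts 1/10 s, in which the tool goes at most 50 mm and 8.59 degrees, less where a joint would pass 70% of its speed; a pose out of reach is approached as far as the arm can. A call with a gripper value outside its range is refused whole. The fingers move at their own pace and stop on an object; the grip force is fixed at half the most. Time passes only in rows, so rows that do not move let the fingers close. It gives the time, the measured TCP pose, the force, the opening and the grip force at its end, in the units of the state.
- ctrl.get_obs(): the state, without advancing time (a new reading comes with each control period).
- ctrl.snapshot(name): name is "side" or "top" or "wrist"; returns the picture (420x560x3 uint8, red, green, blue); there is no depth.
- ctrl.calibration(name): a dict with "K" (3x3 intrinsics, pixels), "dist_coeffs" ([k1, k2, p1, p2, k3] as OpenCV has them; the pictures are not rectified), "extrinsics" (4x4, takes a point from camera to world coordinates); the wrist camera has in their place "hand_eye" (4x4, takes a point from camera to tool coordinates, whose origin is the TCP and whose axes are the flange's). Camera axes: x right, y down, z forward; pixel columns grow to the right and rows downward; lengths in m; the calibration is good to about 2 mm. A picture is of the moment at which its call begins: read the wrist's pose just before it. calibration takes no time and is no camera call.
- ctrl.close_job(): hands the job in; it is judged then, once.
The state is a dict: "clock": time; "joint_pos": joint angles; "qvel": joint speeds; "tau": joint torques, N m; "tool_pos": TCP position; "orientation": TCP orientation; "force": force on the tool from outside, world axes, zero at the start; "moment": the same for the moment, N m; "opening": finger opening in m; "gripper_force": force on a finger pad.
Only numpy, scipy, OpenCV 4.12 (cv2) and the standard library are available. Lean on these libraries where they do the work, as an engineer would, in place of code of your own. Each camera call takes 0.05 s, during which the arm holds its last target. There are 200 camera calls.

### The job

One of the three sensor capsules on the detector board is still standing proud of its socket. Take the pusher from its stand, press that capsule straight down with the pusher's nose until it snaps fully home and keep it pressed there with a steady 15 N (12 to 18) for one second, never with more than 25 N; then put the pusher back upright in its stand, fully down in the hole. Touch the capsules with nothing but the pusher, leave the two seated ones alone, and do not disturb the other things on the bench.

Things in the scene. Friction and masses are not known exactly. Their poses are not given: they have to be found in the camera images.
- capsule_top (a point): Centre of the flat top of the capsule to press: white plastic, the one whose flange stands about 11 to 17 mm above its socket's black rubber gasket (the other two lie on theirs). The flange is 50 mm across and 4 mm thick with a thin grey disc, 27 mm across, at the centre of its top; z up. Press at the centre, within 5 mm. Home, the flange lies flat on the gasket, its top 46.5 to 52.5 mm above the bench.
- seated1_top (a point): Centre of the top of a capsule that is already home (same shape, its height says nothing about the others). Leave alone.
- seated2_top (a point): Centre of the top of the other capsule that is already home. Leave alone.
- module: Detector module, fixed: aluminium base 100 mm (its x) by 250 mm (its y) by 16 mm high under a 3 mm green circuit board; origin at the centre of its underside, z up. Three round grey sockets, 55 mm across, each with a black firm gasket ring on top, 42.5 to 48.5 mm above the bench (differs from socket to socket), are centred on its y axis at -74, 0 and +74 mm; any of them may hold the proud capsule.
- pusher_grip (a point): Middle of the pusher's handle, 79 mm above its nose. The pusher is an upright round tool, z up: steel nose 18 mm across and 40 mm long, then a steel collar 36 mm across and 5 mm thick, then a plain wooden handle 26 mm across and 65 mm long; 0.11 to 0.23 kg. It stands in the stand on its collar, the handle from 55 to 120 mm above the bench.
- pusher_nose (a point): Centre of the flat lower end of the pusher's nose, 79 mm below pusher_grip on the pusher's axis (10 mm above the bench when in the stand).
- stand_hole (a point): Centre of the mouth of the stand's hole, on its top face. The stand is a black block 80 x 80 x 50 mm high, fixed to the bench; the hole is 24 mm in diameter with a 3 mm chamfer and 46 mm deep. The pusher's collar rests on the top face, 50 mm above the bench.
- jar: Small amber jar with a black cap, 38 mm across and 45 mm high, between the module and the stand; origin at the underside. Do not disturb.
- driver: Screwdriver with a black handle, 170 mm long, lying near the robot; origin at the underside. Do not disturb.
- tweezers: Steel tweezers, 110 mm long, lying near the robot; origin at the underside. Do not disturb.
- flux: White bottle with a black cap, 48 mm across, 120 mm high, at the far left; origin at the underside. Do not disturb.
- reel: Reel with black cheeks, 66 mm across and 40 mm high, at the far side; origin at the underside. Do not disturb.
- tray: Black parts tray 100 x 150 x 35 mm, three compartments, at the far right; origin at the underside. Do not disturb.
- gauge: Dark steel block 50 x 90 x 22 mm, at the near right; origin at the underside. Do not disturb.
- capsule: The capsule to press; origin 26 mm below capsule_top, under its plug. The plug is started in the socket with 1 mm play and rests on three sprung balls in the socket's wall. They resist with up to about 6 to 10 N (friction varies) over the first 7 mm or so, then let go; after 11 to 17 mm in all (the gasket's thickness is not known) the flange meets the firm gasket.
- seated1: First seated capsule (origin 26 mm below its top).
- seated2: Second seated capsule (origin 26 mm below its top).
- pusher: The pusher as a body (origin at pusher_nose).
Not all that is in view belongs to the job. What is shaped like the pusher but pink or yellow is not meant. What is shaped like the part that bears stand_hole but orange is not meant.

How it is judged:
By the outcome, as a careful person would: the job done as asked, in the order asked, and still so for the second after the job is handed in, with the robot touching nothing.
It also fails if it takes over 59 s, if anything falls off the work surface, if the arm or the gripper's body presses on something with over 40 N, if the wrist force passes 120 N, or if a joint passes its speed limit or range.

## Working session

There is one attempt and no reset: what is moved stays moved. The work goes in short steps, Python scripts to look and compute and a tool call to move; the robot and the scene stay as the last step left them, time stands still between calls to the robot, and variables do not carry over. Pictures are saved under pics/ and viewed, at most 10 in all, crops included, and the job is handed in when it is done.

Besides the shell and the picture viewer there is one more tool, called after "Emit:" as name(argument=value, ...), one argument or row to a line, values as JSON. apply_moves: Moves the arm, as the interface text tells. Its arguments: {"type":"object","properties":{"targets":{"type":"array","items":{"type":"object","properties":{"travel":{"type":"array","items":{"type":"number"}},"roll":{"type":"number"},"jaw":{"type":"number"}}}}},"required":["targets"]}

```bash
mkdir -p pics; ls
python3 - <<'E'
from plant import ctrl
import cv2,numpy as np
np.set_printoptions(precision=4,suppress=True)
print(ctrl.get_obs())
for n in("top","side","wrist"):
    im=ctrl.snapshot(n); cv2.imwrite(f"pics/{n}0.png",im[:,:,::-1]); print(n,ctrl.calibration(n))
E
```

```text
pics
{'clock': 0.0, 'joint_pos': array([-56.8323,  20.5909,   0.6341,  -0.0208, -70.1378, -16.5047]), 'qvel': array([-0.0259, -0.0877, -0.0208, -0.0538,  0.083 ,  0.0143]), 'tau': array([ -0.0001, -58.2721,  29.3052,   6.9971,   0.007 ,  -0.0002]), 'tool_pos': array([ 0.1934, -0.6462,  0.2476]), 'orientation': array([ 179.9038,   -0.0081, -163.344 ]), 'force': array([-0.7041,  1.4032, -0.7694]), 'moment': array([ 0.0295, -0.0061, -0.0115]), 'gripper_force': 0.0, 'opening': 0.08761179331048524}
top {'K': array([[497.873 ,   0.    , 279.2317],
       [  0.    , 497.873 , 209.7474],
       [  0.    ,   0.    ,   1.    ]]), 'dist_coeffs': array([-0.0553,  0.    ,  0.    ,  0.    ,  0.    ]), 'extrinsics': array([[-0.0569, -0.9734,  0.2221,  0.2965],
       [-0.9984,  0.0559, -0.011 , -0.0653],
       [-0.0017, -0.2224, -0.975 ,  1.1863],
       [ 0.    ,  0.    ,  0.    ,  1.    ]])}
side {'K': array([[398.8565,   0.    , 280.4162],
       [  0.    , 398.8565, 204.6666],
       [  0.    ,   0.    ,   1.    ]]), 'dist_coeffs': array([-0.0209,  0.    ,  0.    ,  0.    ,  0.    ]), 'extrinsics': array([[ 0.6997, -0.3689,  0.6118, -0.0167],
       [-0.7141, -0.3871,  0.5833, -0.6115],
       [ 0.0216, -0.845 , -0.5343,  0.5704],
       [ 0.    ,  0.    ,  0.    ,  1.    ]])}
wrist {'K': array([[334.8954,   0.    , 282.6508],
       [  0.    , 334.8954, 206.6953],
       [  0.    ,   0.    ,   1.    ]]), 'dist_coeffs': array([-0.0753,  0.    ,  0.    ,  0.    ,  0.    ]), 'hand_eye': array([[-0.0005, -0.97  , -0.2429,  0.0649],
       [ 1.    , -0.0006,  0.0005,  0.0001],
       [-0.0006, -0.2429,  0.97  , -0.1364],
       [ 0.    ,  0.    ,  0.    ,  1.    ]])}
```

View pics/top0.png

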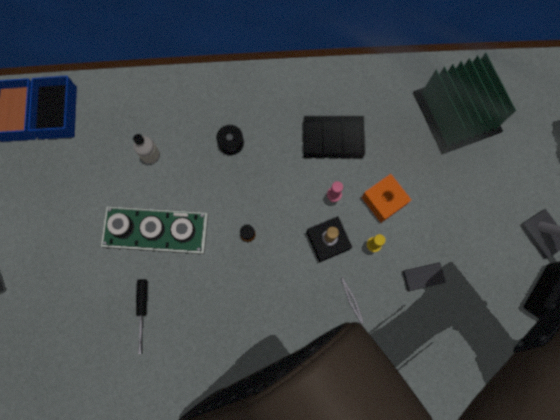

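View pics/side0.png

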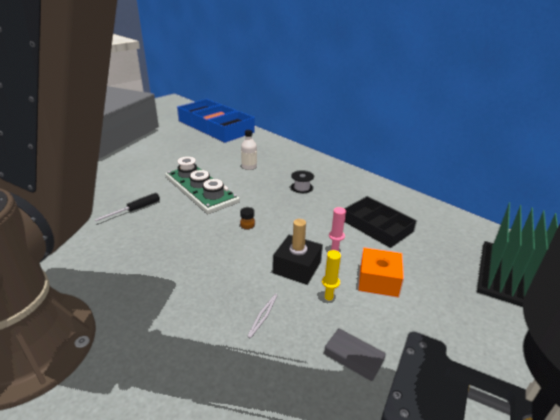

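The top view shows the pusher at about (331,234) in the black stand. The pink decoy is at (336,190), the yellow one at (376,243) and the orange stand at (386,197). The capsules are at (119,224), (151,228) and (182,229), and the jar is at (247,233). The side view agrees, and the rightmost capsule, at (213,186), may be the proud one.

```bash
cat > h.py <<'E'
from plant import ctrl
import cv2,numpy as np
from scipy.spatial.transform import Rotation as R
np.set_printoptions(precision=4,suppress=True)
def cam(n,obs=None):
    c=ctrl.calibration(n)
    if n!="wrist": return c["K"],c["dist_coeffs"],c["extrinsics"]
    T=np.eye(4);T[:3,:3]=R.from_euler("xyz",obs["orientation"],degrees=True).as_matrix();T[:3,3]=obs["tool_pos"]
    return c["K"],c["dist_coeffs"],T@c["hand_eye"]
def cast(C,px,z):
    p=cv2.undistortPoints(np.array(px,float).reshape(-1,1,2),C[0],C[1]).reshape(-1,2)
    d=np.c_[p,np.ones(len(p))]@C[2][:3,:3].T; o=C[2][:3,3]
    return o+d*((z-o[2])/d[:,2])[:,None]
def proj(C,P):
    E=np.linalg.inv(C[2]); return cv2.projectPoints(np.array(P,float).reshape(-1,3),cv2.Rodrigues(E[:3,:3])[0],E[:3,3],C[0],C[1])[0].reshape(-1,2)
def blobs(mask,amin=30):
    n,l,s,c=cv2.connectedComponentsWithStats(mask.astype(np.uint8)); return [(c[i],s[i],l==i) for i in range(1,n) if s[i,4]>=amin]
E
python3 - <<'E'
from h import *
im=cv2.imread("pics/top0.png");C=cam("top")
for name,px,z in [("pusher",(331,232),.12),("stand",(329,239),.05),("cap",[(119,224),(151,228),(182,229)],.055),("jar",(247,233),.04),("pink",(337,186),.11),("yel",(378,239),.11),("orange",(386,197),.05),("flux",(139,139),.12),("reel",(230,139),.04),("tray",(334,137),.03),("gauge",(424,277),.02)]:
    print(name,cast(C,px,z)[:,:2])
hsv=cv2.cvtColor(im,cv2.COLOR_BGR2HSV)
m=(hsv[...,0]>8)&(hsv[...,0]<22)&(hsv[...,1]>80)&(hsv[...,2]>90)
for c,s,_ in blobs(m,20): print("wood",c,s)
m=(hsv[...,2]>140)&(hsv[...,1]<40)
for c,s,_ in blobs(m,60): print("white",c,s)
x,y=300,205;sub=im[y:y+65,x:x+70];cv2.imwrite("pics/crop1.png",np.hstack([cv2.resize(sub,(400,371),interpolation=2),cv2.resize(im[195:265,95:215],(400,371),interpolation=2)]))
o=cv2.imread("pics/side0.png")
cv2.imwrite("pics/crop2.png",np.hstack([cv2.resize(o[145:215,155:245],(400,371),interpolation=2),cv2.resize(o[205:285,265:355],(400,371),interpolation=2)]))
E
```

```text
pusher [[ 0.4834 -0.1869]]
stand [[ 0.4795 -0.189 ]]
cap [[0.5416 0.2967]
 [0.5279 0.2216]
 [0.5215 0.1494]]
jar [[0.5063 0.0002]]
pink [[ 0.5888 -0.2099]]
yel [[ 0.4636 -0.2899]]
orange [[ 0.5717 -0.3314]]
flux [[0.7233 0.2331]]
reel [[0.7417 0.0319]]
tray [[ 0.7361 -0.2238]]
gauge [[ 0.3814 -0.4079]]
wood [ 11.6754 108.6324] [  0  88  26  42 952]
wood [387.4009 196.2026] [ 364  174   48   46 1150]
wood [332.2075 232.3208] [327 227  11  12 106]
white [117.6353 223.6765] [108 214  20  20 170]
white [150.5824 226.8   ] [141 218  20  19 170]
white [181.2747 228.544 ] [172 219  20  20 182]
```

View pics/crop2.png

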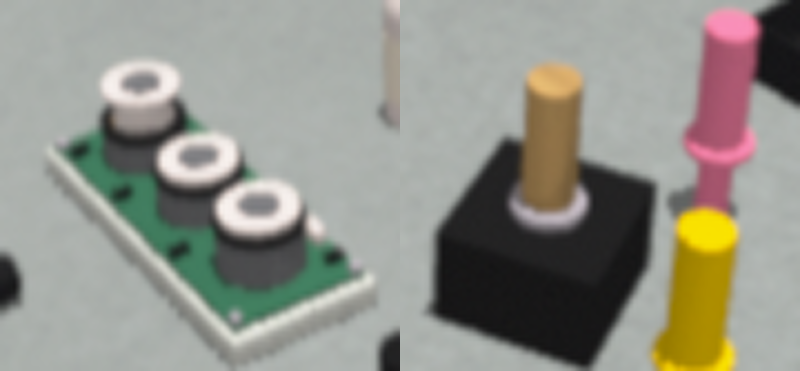

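The proud capsule is the left-most one, at y of about 0.297. The crop shows its flange well above its gasket, and the pusher stands upright in the black stand. Next I move above the pusher.

Emit:
apply_moves(
  targets=[
    {"travel": [-33,29,0],"roll": 0,"jaw": 60},
    {"travel": [-33,29,0],"roll": 0,"jaw": 60},
    {"travel": [-33,29,0],"roll": 0,"jaw": 60},
    {"travel": [-33,29,0],"roll": 0,"jaw": 60},
    {"travel": [-33,29,0],"roll": 0,"jaw": 60},
    {"travel": [-33,29,0],"roll": 0,"jaw": 60},
    {"travel": [-33,29,0],"roll": 0,"jaw": 60},
    {"travel": [-33,29,0],"roll": 0,"jaw": 60},
    {"travel": [-33,29,0],"roll": 0,"jaw": 60},
    {"travel": [-33,29,0],"roll": 0,"jaw": 60},
  ],
)

```text
clock: 1.15
tool_pos: [0.427, -0.2725, 0.2486]
orientation: [-180.0, 0.0, -163.3]
force: [1.2, -0.8, 0.3]
opening: 0.0598
gripper_force: 0.0
```

Emit:
apply_moves(
  targets=[
    {"travel": [-27,22,0],"roll": 0,"jaw": 60},
    {"travel": [-27,22,0],"roll": 0,"jaw": 60},
    {"travel": [-26,22,0],"roll": 0,"jaw": 60},
    {"travel": [0,0,0],"roll": -8.5,"jaw": 60},
    {"travel": [0,0,0],"roll": -8.5,"jaw": 60},
    {"travel": [0,0,0],"roll": 0,"jaw": 60},
    {"travel": [0,0,0],"roll": 0,"jaw": 60},
    {"travel": [0,0,0],"roll": 0,"jaw": 60},
  ],
)

```text
clock: 1.95
tool_pos: [0.484, -0.1882, 0.2485]
orientation: [180.0, -0.0, -146.6]
force: [-0.9, -0.4, 0.3]
opening: 0.0602
gripper_force: 0.0
```

Run:
```python
from h import *
o=ctrl.get_obs();C=cam("wrist",o);print(o["clock"],o["tool_pos"],o["orientation"],o["joint_pos"],o["force"])
im=ctrl.snapshot("wrist")[:,:,::-1];cv2.imwrite("pics/wrist1.png",im)
print(proj(C,[[.4834,-.1869,.12],[.4795,-.189,.05]]))
```

```text
1.95 [ 0.484  -0.1882  0.2485] [ 179.9954   -0.0007 -146.5567] [  0.4215   5.8217 -18.741   -0.0038 -65.4403 -56.9766] [-0.874  -0.3923  0.2945]
[[284.1389 205.0822]
 [284.1767 184.407 ]]
```

View pics/wrist1.png

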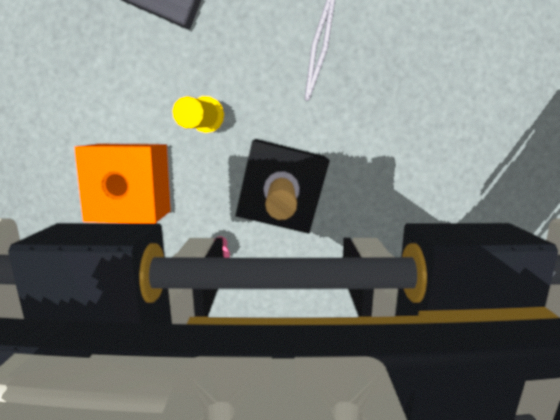

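The wrist view shows the pusher's handle top at about (281,206), its collar at (281,187) and the stand's corners near (255,140), (328,157), (309,232) and (237,217). The pink decoy's top is partly hidden beside the left finger at (225,248).

```bash
cat > m.py <<'E'
from h import *
def wood(im,C,z=.12,box=(200,120,370,250)):
    x0,y0,x1,y1=box
    h=cv2.cvtColor(im,cv2.COLOR_BGR2HSV)
    m=(h[...,0]>5)&(h[...,0]<25)&(h[...,1]>80)&(h[...,2]>60);m2=np.zeros_like(m);m2[y0:y1,x0:x1]=m[y0:y1,x0:x1]
    c,s,b=max(blobs(m2,20),key=lambda t:t[1][4])
    return c,s,b
E
python3 - <<'E'
from m import *
im=cv2.imread("pics/wrist1.png")
class O:pass
o={"tool_pos":np.array([.484,-.1882,.2485]),"orientation":np.array([179.9954,-.0007,-146.5567])}
C=cam("wrist",o);c,s,b=wood(im,C);print(c,s)
for r in range(s[1],s[1]+s[3],3):
    w=np.where(b[r])[0];print(r,w.min(),w.max(),im[r,(w.min()+w.max())//2])
# bottom arc circle
ys,xs=np.where(b);cnt=np.array([(np.where(b[r])[0].min(),r) for r in range(s[1]+s[3]-14,s[1]+s[3])]+[(np.where(b[r])[0].max(),r) for r in range(s[1]+s[3]-14,s[1]+s[3])],float)
A=np.c_[2*cnt,np.ones(len(cnt))];q=np.linalg.lstsq(A,(cnt**2).sum(1),rcond=None)[0];print("circ",q[:2],np.sqrt(q[2]+q[0]**2+q[1]**2))
print("top",cast(C,q[:2],.12))
# predicted r
P=cast(C,q[:2],.12)[0];print("pred r",np.ptp(proj(C,[P+[.013*np.cos(a),.013*np.sin(a),0] for a in np.linspace(0,6.28,36)]),axis=0)/2)
d=(im.max(2)<45);m=np.zeros_like(d);m[125:245,232:335]=d[125:245,232:335]
c,s,b=max(blobs(m,200),key=lambda t:t[1][4]);print("stand",c,s)
k=cv2.findContours(b.astype(np.uint8),0,2)[0];k=max(k,key=cv2.contourArea);r=cv2.minAreaRect(k);print(r,cast(C,cv2.boxPoints(r),.05),cast(C,r[0],.05))
# collar: greyish-pink ring
h=cv2.cvtColor(im,cv2.COLOR_BGR2HSV)
print(im[170:200:3,281])
E
```

```text
[280.9251 199.6311] [ 265  178   32   42 1041]
178 279 283 [ 69  98 118]
181 274 289 [ 55  97 123]
184 271 291 [ 56  98 124]
187 270 292 [ 59 100 127]
190 269 293 [ 66 111 144]
193 268 294 [ 72 120 152]
196 267 294 [ 68 114 147]
199 266 296 [ 66 116 144]
202 265 296 [ 60 105 132]
205 265 296 [ 58 102 132]
208 266 296 [ 57 100 125]
211 267 295 [ 62 105 134]
214 269 293 [ 65 112 141]
217 272 289 [ 62 107 135]
circ [280.8018 204.1344] 15.536431586261433
top [[ 0.4842 -0.1896  0.12  ]]
pred r [15.9433 15.5054]
stand [283.0847 187.4984] [ 236  140   93   92 3836]
((281.9638977050781, 186.24932861328125), (78.08589935302734, 78.16429138183594), 13.600542068481445) [[ 0.5346 -0.214   0.05  ]
 [ 0.4584 -0.2394  0.05  ]
 [ 0.432  -0.1666  0.05  ]
 [ 0.5077 -0.1368  0.05  ]] [[ 0.4823 -0.1898  0.05  ]]
[[ 38  35  34]
 [127 119 120]
 [121 118 121]
 [ 57  94 118]
 [ 59 100 127]
 [ 58 101 126]
 [ 59 102 128]
 [ 69 119 152]
 [ 69 120 150]
 [ 66 117 145]]
```

Emit:
apply_moves(
  targets=[
    {"travel": [0.8,-1.2,35],"roll": 0,"jaw": 60},
    {"travel": [0,0,35],"roll": 0,"jaw": 60},
    {"travel": [0,0,35],"roll": 0,"jaw": 60},
    {"travel": [0,0,30],"roll": 0,"jaw": 60},
    {"travel": [0,0,15],"roll": 0,"jaw": 60},
    {"travel": [0,0,9.5],"roll": 0,"jaw": 60},
    {"travel": [0,0,0],"roll": 0,"jaw": 60},
    {"travel": [0,0,0],"roll": 0,"jaw": 60},
  ],
)

```text
clock: 2.8
tool_pos: [0.4847, -0.1897, 0.0897]
orientation: [-180.0, 0.0, -146.4]
force: [-0.5, -0.7, 0.8]
opening: 0.0599
gripper_force: 0.0
```

Emit:
apply_moves(
  targets=[
    {"travel": [0,0,0],"roll": 0,"jaw": 20},
    {"travel": [0,0,0],"roll": 0,"jaw": 20},
    {"travel": [0,0,0],"roll": 0,"jaw": 20},
    {"travel": [0,0,0],"roll": 0,"jaw": 20},
    {"travel": [0,0,0],"roll": 0,"jaw": 20},
    {"travel": [0,0,0],"roll": 0,"jaw": 20},
    {"travel": [0,0,0],"roll": 0,"jaw": 20},
    {"travel": [0,0,0],"roll": 0,"jaw": 20},
  ],
)

```text
clock: 3.6
tool_pos: [0.4844, -0.1895, 0.0893]
orientation: [-180.0, 0.0, -146.3]
force: [-0.5, 0.5, 3.8]
opening: 0.0254
gripper_force: 30.0
```

Emit:
apply_moves(
  targets=[
    {"travel": [0,0,-8],"roll": 0,"jaw": 20},
    {"travel": [0,0,-12],"roll": 0,"jaw": 20},
    {"travel": [0,0,-20],"roll": 0,"jaw": 20},
    {"travel": [0,0,-25],"roll": 0,"jaw": 20},
    {"travel": [0,0,-25],"roll": 0,"jaw": 20},
    {"travel": [0,0,-20],"roll": 0,"jaw": 20},
    {"travel": [0,0,-10],"roll": 0,"jaw": 20},
    {"travel": [0,0,0],"roll": 0,"jaw": 20},
    {"travel": [0,0,0],"roll": 0,"jaw": 20},
    {"travel": [0,0,0],"roll": 0,"jaw": 20},
  ],
)

```text
clock: 4.6
tool_pos: [0.4835, -0.1894, 0.2079]
orientation: [179.9, -0.1, -146.3]
force: [-0.1, 0.3, -2.4]
opening: 0.0258
gripper_force: 30.0
```

Run:
```python
from h import *
o=ctrl.get_obs();print(o["clock"],o["tool_pos"],o["orientation"],o["force"],o["opening"])
C=cam("side");im=ctrl.snapshot("side")[:,:,::-1];cv2.imwrite("pics/side1.png",im)
t=o["tool_pos"];P=t+np.array([[0,0,.037],[0,0,-.0243-.01],[0,0,-.0793]]);pr=proj(C,P);print(pr)
ow=o;Cw=cam("wrist",ow);iw=ctrl.snapshot("wrist")[:,:,::-1];cv2.imwrite("pics/wrist2.png",iw);print(proj(Cw,P))
it=ctrl.snapshot("top")[:,:,::-1];cv2.imwrite("pics/top1.png",it)
Ct=cam("top");print(proj(Ct,P))
a=cv2.resize(im[150:290,230:380],(400,373),interpolation=2);b=cv2.resize(iw[100:325,160:400],(398,373),interpolation=2)
cv2.imwrite("pics/crop3.png",np.hstack([a,b]))
```

```text
4.6 [ 0.4835 -0.1894  0.2079] [ 179.9183   -0.0878 -146.3497] [-0.0824  0.2857 -2.369 ] 0.02578958905480604
[[303.2627 164.6424]
 [301.325  198.0711]
 [300.1954 217.511 ]]
[[282.4862 321.1415]
 [282.2597 246.2757]
 [282.1884 222.4454]]
[[338.6942 220.31  ]
 [334.7448 227.2545]
 [332.5144 231.1749]]
```

View pics/crop3.png

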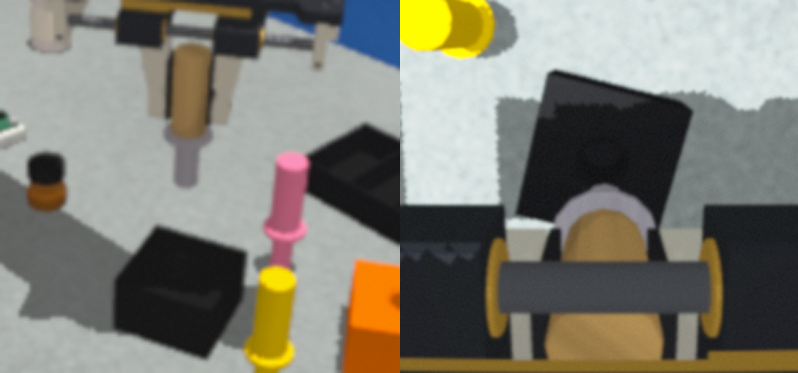

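The pusher hangs straight in the grip: its nose end sits at about (300,219) in the side view, where projection puts it. The stand's hole shows at about (282,192) in the wrist view. Next I carry it toward the capsule.

Emit:
apply_moves(
  targets=[
    {"travel": [-15,15,0],"roll": 0,"jaw": 20},
    {"travel": [-28,28,0],"roll": 0,"jaw": 20},
    {"travel": [-33,33,0],"roll": 0,"jaw": 20},
    {"travel": [-33,33,0],"roll": 0,"jaw": 20},
    {"travel": [-33,33,0],"roll": 0,"jaw": 20},
    {"travel": [-33,33,0],"roll": 0,"jaw": 20},
    {"travel": [-33,33,0],"roll": 0,"jaw": 20},
    {"travel": [-33,33,0],"roll": 0,"jaw": 20},
    {"travel": [-33,33,0],"roll": 0,"jaw": 20},
    {"travel": [-33,33,0],"roll": 0,"jaw": 20},
  ],
)

```text
clock: 5.75
tool_pos: [0.5695, 0.2382, 0.2085]
orientation: [-180.0, -0.0, -146.3]
force: [1.9, -0.2, -1.6]
opening: 0.0256
gripper_force: 30.0
```

Emit:
apply_moves(
  targets=[
    {"travel": [-30,30,0],"roll": 0,"jaw": 20},
    {"travel": [-24,22,0],"roll": 0,"jaw": 20},
    {"travel": [-15,14,0],"roll": 0,"jaw": 20},
    {"travel": [0,0,0],"roll": 0,"jaw": 20},
    {"travel": [0,0,0],"roll": 0,"jaw": 20},
    {"travel": [0,0,0],"roll": 0,"jaw": 20},
    {"travel": [0,0,0],"roll": 0,"jaw": 20},
  ],
)

```text
clock: 6.45
tool_pos: [0.5904, 0.3284, 0.2092]
orientation: [-180.0, -0.0, -146.4]
force: [0.4, -0.4, -0.7]
opening: 0.0256
gripper_force: 30.0
```

Run:
```python
from h import *
o=ctrl.get_obs();print(o["clock"],o["tool_pos"],o["orientation"],o["force"],o["opening"],o["joint_pos"])
C=cam("wrist",o);im=ctrl.snapshot("wrist")[:,:,::-1];cv2.imwrite("pics/wrist3.png",im)
print(proj(C,[[.5416,.2967,.06],[.5279,.2216,.05],[.5215,.1494,.05]]))
# hole in earlier view
w=cv2.imread("pics/wrist2.png");g=w[175:205,262:302].max(2);print(g[::2,::2])
```

```text
6.45 [0.5904 0.3284 0.2092] [-179.9984   -0.0044 -146.3866] [ 0.3725 -0.4274 -0.6869] 0.02561129517690801 [  45.5812   22.0177   -2.3517    0.0007  -65.6352 -101.9681]
[[283.0075 131.3062]
 [217.2567  67.0804]
 [147.4909  11.5761]]
[[28 29 28 28 27 30 29 28 29 27 28 28 27 28 27 28 29 26 28 30]
 [25 27 26 29 29 29 25 27 20 27 24 26 29 28 28 30 27 25 28 26]
 [30 29 27 28 24 28 26 26 27 28 27 29 27 27 28 28 25 28 27 28]
 [27 29 30 23 27 28 27 27 29 27 26 28 26 25 30 28 25 27 29 28]
 [24 27 27 28 27 26 27 23 28 24 21 22 24 24 25 27 28 27 25 28]
 [29 29 24 29 25 23 23 24 23 25 26 26 22 21 25 27 29 26 26 28]
 [25 28 29 28 23 26 23 26 27 28 29 27 29 26 23 26 28 26 30 26]
 [29 27 26 26 24 26 27 27 27 27 27 27 28 28 24 24 23 25 26 27]
 [29 29 25 22 22 26 26 29 26 27 24 26 30 28 28 27 24 23 24 30]
 [29 27 25 23 23 27 25 28 26 27 28 24 29 27 27 22 18 24 25 25]
 [27 26 24 22 21 26 25 29 26 26 26 25 29 25 24 23 20 21 24 27]
 [27 28 23 21 21 20 21 26 25 27 25 25 23 26 24 20 22 23 26 25]
 [29 26 24 23 21 19 23 19 25 25 25 22 24 22 20 21 19 23 27 25]
 [26 25 24 22 23 21 24 20 20 26 22 22 21 23 22 23 18 22 25 22]
 [28 25 26 24 25 20 17 22 21 21 23 25 21 22 19 21 23 23 27 27]]
```

View pics/wrist3.png

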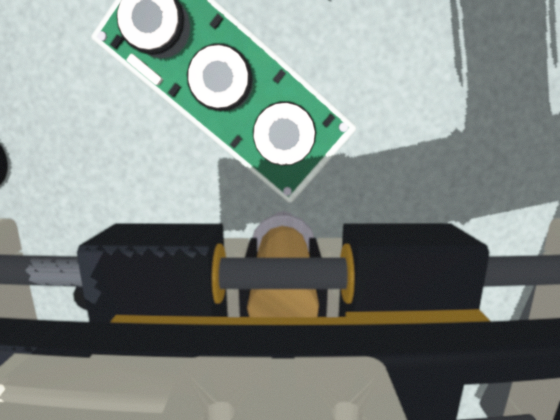

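The wrist view shows the capsules' grey discs at about (284,133), (218,76) and (149,16), with the proud one at (284,133).

Run:
```python
from h import *
o=ctrl.get_obs();Cw=cam("wrist",o)
def disc(f,guess,rmax):
    im=cv2.imread(f);h=cv2.cvtColor(im,cv2.COLOR_BGR2HSV);x,y=map(int,guess);
    m=np.zeros(im.shape[:2],np.uint8);cv2.circle(m,(x,y),rmax,1,-1)
    v=im.min(2).astype(float); white=v[m>0].max(); lo=np.median(v[y-1:y+2,x-1:x+2])
    d=(v<(white+lo)/2)&(m>0)
    c,s,b=min(blobs(d,8),key=lambda t:np.hypot(*(t[0]-guess)))
    w=np.where(b,white-v,0); yy,xx=np.mgrid[:420,:560]
    return np.array([(w*xx).sum(),(w*yy).sum()])/w.sum(),s
# side-view guesses in full px
obs=[]
for f,C,gs,r in [("pics/wrist3.png",Cw,[(284,133)],24),("pics/top0.png",cam("top"),[(118,223)],7),("pics/side0.png",cam("side"),[(186,160)],6)]:
    for g in gs:
        c,s=disc(f,g,r);print(f,c,s)
        obs.append((C,c)); print([cast(C,c,z)[0,:2] for z in (.055,.06,.065,.07)])
A=np.zeros((3,3));b=np.zeros(3)
for C,c in obs:
    p=cast(C,c,.06)[0];oo=C[2][:3,3];d=(p-oo)/np.linalg.norm(p-oo);M=np.eye(3)-np.outer(d,d);A+=M;b+=M@oo
P=np.linalg.solve(A,b);print("tri",P,[proj(C,P)[0]-c for C,c in obs])
```

```text
pics/wrist3.png [283.611  133.8237] [269 118  31  32 763]
[array([0.5433, 0.2985]), array([0.5431, 0.2984]), array([0.543 , 0.2983]), array([0.5429, 0.2982])]
pics/top0.png [117.2908 223.2953] [112 218  11  11  99]
[array([0.5435, 0.3007]), array([0.5424, 0.2991]), array([0.5414, 0.2975]), array([0.5403, 0.2959])]
pics/side0.png [186.248  160.0775] [182 158   9   5  32]
[array([0.5483, 0.3103]), array([0.5428, 0.3013]), array([0.5373, 0.2924]), array([0.5318, 0.2834])]
tri [0.5423 0.2988 0.0611] [array([ 1.0033, -0.5513]), array([-0.016 , -0.0336]), array([ 0.3195, -0.0219])]
```

Emit:
apply_moves(
  targets=[
    {"travel": [10,0,0],"roll": 0,"jaw": 20},
    {"travel": [20,0.5,0],"roll": 0,"jaw": 20},
    {"travel": [18,0.5,10],"roll": 0,"jaw": 20},
    {"travel": [8.2,0.5,15],"roll": 0,"jaw": 20},
    {"travel": [0,0,12],"roll": 0,"jaw": 20},
    {"travel": [0,0,8],"roll": 0,"jaw": 20},
    {"travel": [0,0,0],"roll": 0,"jaw": 20},
    {"travel": [0,0,0],"roll": 0,"jaw": 20},
    {"travel": [0,0,0],"roll": 0,"jaw": 20},
  ],
)

```text
clock: 7.4
tool_pos: [0.5434, 0.2998, 0.1645]
orientation: [-180.0, 0.0, -146.3]
force: [-0.8, -0.1, -1.1]
opening: 0.0259
gripper_force: 30.0
```

Run:
```python
from h import *
o=ctrl.get_obs();t=o["tool_pos"];print(o["clock"],t,o["force"])
L=[]
for n in("side","top","wrist"):
    C=cam(n,o);im=ctrl.snapshot(n)[:,:,::-1]
    q=proj(C,[t+[0,0,-.0793],[.5428,.2985,.061]]);print(n,q)
    x,y=map(int,q[0]);s=45 if n!="wrist" else 100
    x0,y0=max(0,x-s),max(0,y-s);L.append(cv2.resize(im[y0:y0+2*s,x0:x0+2*s],(260,260),interpolation=2));print(x0,y0)
cv2.imwrite("pics/crop4.png",np.hstack(L))
```

```text
7.4 [0.5434 0.2998 0.1645] [-0.7689 -0.0522 -1.1104]
side [[185.8142 152.1807]
 [186.7813 160.0756]]
140 107
top [[113.4659 220.7321]
 [117.4194 223.048 ]]
68 175
wrist [[282.3668 222.1925]
 [281.3036 211.1634]]
182 122
```

View pics/crop4.png

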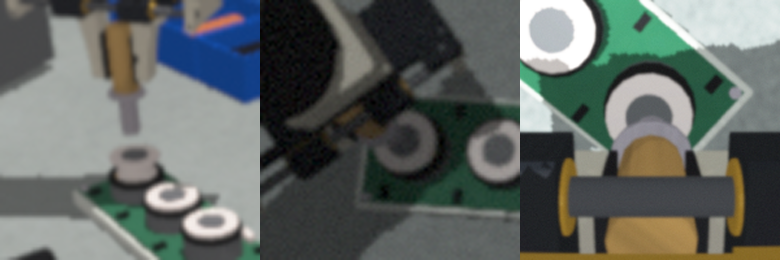

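The pusher is aligned over the proud capsule: the side crop shows the nose directly over the grey disc, at about (185,152) and (186,160). Next I correct a millimetre and go down.

Emit:
apply_moves(
  targets=[
    {"travel": [1.2,-0.7,2],"roll": 0,"jaw": 20},
    {"travel": [0,0,5],"roll": 0,"jaw": 20},
    {"travel": [0,0,5],"roll": 0,"jaw": 20},
    {"travel": [0,0,4],"roll": 0,"jaw": 20},
    {"travel": [0,0,2],"roll": 0,"jaw": 20},
    {"travel": [0,0,0],"roll": 0,"jaw": 20},
    {"travel": [0,0,0],"roll": 0,"jaw": 20},
  ],
)

```text
clock: 8.25
tool_pos: [0.5423, 0.2983, 0.1461]
orientation: [-180.0, 0.0, -146.3]
force: [0.1, -0.3, -1.5]
opening: 0.0256
gripper_force: 30.0
```

Emit:
apply_moves(
  targets=[
    {"travel": [0,0,1],"roll": 0,"jaw": 20},
    {"travel": [0,0,1],"roll": 0,"jaw": 20},
    {"travel": [0,0,1],"roll": 0,"jaw": 20},
    {"travel": [0,0,0],"roll": 0,"jaw": 20},
  ],
)

```text
clock: 8.65
tool_pos: [0.5421, 0.2982, 0.1429]
orientation: [180.0, -0.0, -146.3]
force: [-0.3, 0.1, -1.4]
opening: 0.0253
gripper_force: 30.0
```

Emit:
apply_moves(
  targets=[
    {"travel": [0,0,1],"roll": 0,"jaw": 20},
    {"travel": [0,0,1],"roll": 0,"jaw": 20},
    {"travel": [0,0,1],"roll": 0,"jaw": 20},
    {"travel": [0,0,0],"roll": 0,"jaw": 20},
  ],
)

```text
clock: 9.05
tool_pos: [0.5425, 0.2985, 0.1405]
orientation: [180.0, 0.0, -146.3]
force: [-0.8, -0.6, 1.6]
opening: 0.0254
gripper_force: 30.0
```

Emit:
apply_moves(
  targets=[
    {"travel": [0,0,1],"roll": 0,"jaw": 20},
    {"travel": [0,0,1],"roll": 0,"jaw": 20},
    {"travel": [0,0,1],"roll": 0,"jaw": 20},
    {"travel": [0,0,0],"roll": 0,"jaw": 20},
  ],
)

```text
clock: 9.45
tool_pos: [0.5423, 0.2983, 0.137]
orientation: [180.0, 0.0, -146.3]
force: [0.4, -0.1, 1.6]
opening: 0.0253
gripper_force: 30.0
```

Emit:
apply_moves(
  targets=[
    {"travel": [0,0,1],"roll": 0,"jaw": 20},
    {"travel": [0,0,1],"roll": 0,"jaw": 20},
    {"travel": [0,0,0],"roll": 0,"jaw": 20},
  ],
)

```text
clock: 9.75
tool_pos: [0.5416, 0.2978, 0.1341]
orientation: [-180.0, -0.1, -146.4]
force: [-0.2, 0.2, -1.9]
opening: 0.0256
gripper_force: 30.0
```

Emit:
apply_moves(
  targets=[
    {"travel": [0,0,1],"roll": 0,"jaw": 20},
    {"travel": [0,0,1],"roll": 0,"jaw": 20},
    {"travel": [0,0,0],"roll": 0,"jaw": 20},
  ],
)

```text
clock: 10.05
tool_pos: [0.542, 0.2981, 0.1327]
orientation: [-180.0, -0.0, -146.3]
force: [0.7, 0.1, -1.6]
opening: 0.0255
gripper_force: 30.0
```

Emit:
apply_moves(
  targets=[
    {"travel": [0,0,1],"roll": 0,"jaw": 20},
    {"travel": [0,0,1],"roll": 0,"jaw": 20},
    {"travel": [0,0,0],"roll": 0,"jaw": 20},
  ],
)

```text
clock: 10.35
tool_pos: [0.5421, 0.2982, 0.1309]
orientation: [180.0, -0.0, -146.3]
force: [0.2, 0.1, -1.1]
opening: 0.0253
gripper_force: 30.0
```

Emit:
apply_moves(
  targets=[
    {"travel": [0,0,0.5],"roll": 0,"jaw": 20},
    {"travel": [0,0,0.5],"roll": 0,"jaw": 20},
    {"travel": [0,0,0],"roll": 0,"jaw": 20},
  ],
)

```text
clock: 10.65
tool_pos: [0.5422, 0.2982, 0.13]
orientation: [180.0, -0.0, -146.3]
force: [0.4, 0.1, -1.4]
opening: 0.0257
gripper_force: 30.0
```

Emit:
apply_moves(
  targets=[
    {"travel": [0,0,0.5],"roll": 0,"jaw": 20},
    {"travel": [0,0,0],"roll": 0,"jaw": 20},
  ],
)

```text
clock: 10.85
tool_pos: [0.5422, 0.2982, 0.1295]
orientation: [-180.0, -0.0, -146.3]
force: [0.8, 0.2, -0.8]
opening: 0.0257
gripper_force: 30.0
```

Emit:
apply_moves(
  targets=[
    {"travel": [0,0,0.5],"roll": 0,"jaw": 20},
    {"travel": [0,0,0],"roll": 0,"jaw": 20},
  ],
)

```text
clock: 11.05
tool_pos: [0.5422, 0.2982, 0.129]
orientation: [-180.0, -0.0, -146.3]
force: [-0.1, -0.5, -0.7]
opening: 0.0253
gripper_force: 30.0
```

Emit:
apply_moves(
  targets=[
    {"travel": [0,0,0.5],"roll": 0,"jaw": 20},
    {"travel": [0,0,0],"roll": 0,"jaw": 20},
  ],
)

```text
clock: 11.25
tool_pos: [0.5422, 0.2982, 0.1285]
orientation: [-180.0, -0.0, -146.3]
force: [0.5, 0.9, -1.3]
opening: 0.0255
gripper_force: 30.0
```

Emit:
apply_moves(
  targets=[
    {"travel": [0,0,0.5],"roll": 0,"jaw": 20},
    {"travel": [0,0,0],"roll": 0,"jaw": 20},
  ],
)

```text
clock: 11.45
tool_pos: [0.5422, 0.2982, 0.128]
orientation: [-180.0, -0.0, -146.3]
force: [0.0, -0.1, -1.9]
opening: 0.0254
gripper_force: 30.0
```

Emit:
apply_moves(
  targets=[
    {"travel": [0,0,0.5],"roll": 0,"jaw": 20},
    {"travel": [0,0,0],"roll": 0,"jaw": 20},
  ],
)

```text
clock: 11.65
tool_pos: [0.5422, 0.2982, 0.1275]
orientation: [180.0, -0.0, -146.3]
force: [0.1, -0.9, -1.1]
opening: 0.0253
gripper_force: 30.0
```

Emit:
apply_moves(
  targets=[
    {"travel": [0,0,0.5],"roll": 0,"jaw": 20},
    {"travel": [0,0,0],"roll": 0,"jaw": 20},
  ],
)

```text
clock: 11.85
tool_pos: [0.5422, 0.2982, 0.127]
orientation: [180.0, -0.0, -146.3]
force: [-0.4, 0.9, -1.2]
opening: 0.0255
gripper_force: 30.0
```

Emit:
apply_moves(
  targets=[
    {"travel": [0,0,0.5],"roll": 0,"jaw": 20},
    {"travel": [0,0,0],"roll": 0,"jaw": 20},
  ],
)

```text
clock: 12.05
tool_pos: [0.5422, 0.2982, 0.1265]
orientation: [-180.0, -0.0, -146.3]
force: [1.0, -0.1, -0.7]
opening: 0.0253
gripper_force: 30.0
```

Emit:
apply_moves(
  targets=[
    {"travel": [0,0,0.5],"roll": 0,"jaw": 20},
    {"travel": [0,0,0],"roll": 0,"jaw": 20},
  ],
)

```text
clock: 12.25
tool_pos: [0.5423, 0.2983, 0.1263]
orientation: [-180.0, 0.0, -146.3]
force: [0.2, 0.5, 0.0]
opening: 0.0258
gripper_force: 30.0
```

Emit:
apply_moves(
  targets=[
    {"travel": [0,0,0.5],"roll": 0,"jaw": 20},
    {"travel": [0,0,0],"roll": 0,"jaw": 20},
  ],
)

```text
clock: 12.45
tool_pos: [0.5424, 0.2983, 0.1262]
orientation: [-180.0, 0.0, -146.3]
force: [-1.6, -0.8, 5.0]
opening: 0.0255
gripper_force: 30.0
```

Emit:
apply_moves(
  targets=[
    {"travel": [0,0,0.5],"roll": 0,"jaw": 20},
    {"travel": [0,0,0],"roll": 0,"jaw": 20},
    {"travel": [0,0,0],"roll": 0,"jaw": 20},
  ],
)

```text
clock: 12.75
tool_pos: [0.5425, 0.2984, 0.1262]
orientation: [-180.0, 0.1, -146.3]
force: [-2.9, -0.9, 8.6]
opening: 0.0252
gripper_force: 30.0
```

Emit:
apply_moves(
  targets=[
    {"travel": [0,0,0.4],"roll": 0,"jaw": 20},
    {"travel": [0,0,0],"roll": 0,"jaw": 20},
    {"travel": [0,0,0],"roll": 0,"jaw": 20},
  ],
)

```text
clock: 13.05
tool_pos: [0.5425, 0.2984, 0.1262]
orientation: [-180.0, 0.1, -146.3]
force: [-3.4, -1.4, 10.9]
opening: 0.0254
gripper_force: 30.0
```

Emit:
apply_moves(
  targets=[
    {"travel": [0,0,0],"roll": 0,"jaw": 20},
  ],
)

```text
clock: 13.15
tool_pos: [0.5426, 0.2984, 0.1262]
orientation: [-180.0, 0.1, -146.3]
force: [-3.8, -1.3, 11.0]
opening: 0.0254
gripper_force: 30.0
```

Emit:
apply_moves(
  targets=[
    {"travel": [0,0,0],"roll": 0,"jaw": 20},
  ],
)

```text
clock: 13.25
tool_pos: [0.5426, 0.2984, 0.1262]
orientation: [-180.0, 0.1, -146.3]
force: [-3.6, -1.5, 10.7]
opening: 0.0257
gripper_force: 30.0
```

Emit:
apply_moves(
  targets=[
    {"travel": [0,0,0.4],"roll": 0,"jaw": 20},
    {"travel": [0,0,0],"roll": 0,"jaw": 20},
    {"travel": [0,0,0],"roll": 0,"jaw": 20},
  ],
)

```text
clock: 13.55
tool_pos: [0.5426, 0.2985, 0.1262]
orientation: [-180.0, 0.1, -146.3]
force: [-4.5, -1.2, 12.4]
opening: 0.0255
gripper_force: 30.0
```

Emit:
apply_moves(
  targets=[
    {"travel": [0,0,0],"roll": 0,"jaw": 20},
    {"travel": [0,0,0],"roll": 0,"jaw": 20},
  ],
)

```text
clock: 13.75
tool_pos: [0.5426, 0.2984, 0.1262]
orientation: [-180.0, 0.1, -146.3]
force: [-4.1, -1.3, 13.2]
opening: 0.0255
gripper_force: 30.0
```

Emit:
apply_moves(
  targets=[
    {"travel": [0,0,0],"roll": 0,"jaw": 20},
  ],
)

```text
clock: 13.85
tool_pos: [0.5426, 0.2984, 0.1262]
orientation: [-180.0, 0.1, -146.3]
force: [-4.4, -1.5, 12.5]
opening: 0.0257
gripper_force: 30.0
```

Emit:
apply_moves(
  targets=[
    {"travel": [0,0,0.15],"roll": 0,"jaw": 20},
    {"travel": [0,0,0],"roll": 0,"jaw": 20},
    {"travel": [0,0,0],"roll": 0,"jaw": 20},
    {"travel": [0,0,0],"roll": 0,"jaw": 20},
  ],
)

```text
clock: 14.25
tool_pos: [0.5427, 0.2985, 0.1262]
orientation: [-180.0, 0.1, -146.3]
force: [-3.8, -1.7, 13.8]
opening: 0.0255
gripper_force: 30.0
```

Emit:
apply_moves(
  targets=[
    {"travel": [0,0,0],"roll": 0,"jaw": 20},
    {"travel": [0,0,0],"roll": 0,"jaw": 20},
    {"travel": [0,0,0],"roll": 0,"jaw": 20},
    {"travel": [0,0,0],"roll": 0,"jaw": 20},
    {"travel": [0,0,0],"roll": 0,"jaw": 20},
  ],
)

```text
clock: 14.75
tool_pos: [0.5426, 0.2985, 0.1262]
orientation: [-180.0, 0.1, -146.3]
force: [-5.5, -1.7, 13.5]
opening: 0.0254
gripper_force: 30.0
```

Emit:
apply_moves(
  targets=[
    {"travel": [0,0,0],"roll": 0,"jaw": 20},
    {"travel": [0,0,0],"roll": 0,"jaw": 20},
    {"travel": [0,0,0],"roll": 0,"jaw": 20},
    {"travel": [0,0,0],"roll": 0,"jaw": 20},
    {"travel": [0,0,0],"roll": 0,"jaw": 20},
  ],
)

```text
clock: 15.25
tool_pos: [0.5426, 0.2985, 0.1262]
orientation: [-180.0, 0.1, -146.3]
force: [-4.9, -1.0, 13.9]
opening: 0.0252
gripper_force: 30.0
```

Emit:
apply_moves(
  targets=[
    {"travel": [0,0,0],"roll": 0,"jaw": 20},
    {"travel": [0,0,0],"roll": 0,"jaw": 20},
    {"travel": [0,0,0],"roll": 0,"jaw": 20},
    {"travel": [0,0,0],"roll": 0,"jaw": 20},
  ],
)

```text
clock: 15.65
tool_pos: [0.5426, 0.2985, 0.1262]
orientation: [-180.0, 0.1, -146.3]
force: [-5.6, -1.7, 14.0]
opening: 0.0256
gripper_force: 30.0
```

It held about 15 N of contact force (after the pusher's weight) for over 1.4 s. Next I lift straight up and carry the pusher back.

Emit:
apply_moves(
  targets=[
    {"travel": [0,0,-2],"roll": 0,"jaw": 20},
    {"travel": [0,0,-4],"roll": 0,"jaw": 20},
    {"travel": [0,0,-10],"roll": 0,"jaw": 20},
    {"travel": [0,0,-20],"roll": 0,"jaw": 20},
    {"travel": [0,0,-25],"roll": 0,"jaw": 20},
    {"travel": [0,0,-16],"roll": 0,"jaw": 20},
    {"travel": [0,0,-6],"roll": 0,"jaw": 20},
    {"travel": [0,0,0],"roll": 0,"jaw": 20},
    {"travel": [0,0,0],"roll": 0,"jaw": 20},
  ],
)

```text
clock: 16.55
tool_pos: [0.5418, 0.298, 0.2062]
orientation: [180.0, -0.1, -146.4]
force: [-0.3, -0.3, -1.8]
opening: 0.0252
gripper_force: 30.0
```

Emit:
apply_moves(
  targets=[
    {"travel": [12,-15,0],"roll": 0,"jaw": 20},
    {"travel": [22,-28,0],"roll": 0,"jaw": 20},
    {"travel": [26,-34,0],"roll": 0,"jaw": 20},
    {"travel": [26,-34,0],"roll": 0,"jaw": 20},
    {"travel": [26,-34,0],"roll": 0,"jaw": 20},
    {"travel": [26,-34,0],"roll": 0,"jaw": 20},
    {"travel": [26,-34,0],"roll": 0,"jaw": 20},
    {"travel": [26,-34,0],"roll": 0,"jaw": 20},
    {"travel": [26,-34,0],"roll": 0,"jaw": 20},
    {"travel": [26,-34,0],"roll": 0,"jaw": 20},
  ],
)

```text
clock: 17.55
tool_pos: [0.514, -0.1002, 0.2063]
orientation: [180.0, -0.1, -146.3]
force: [-0.3, 0.3, -1.7]
opening: 0.0252
gripper_force: 30.0
```

Emit:
apply_moves(
  targets=[
    {"travel": [22,-28,0],"roll": 0,"jaw": 20},
    {"travel": [15,-19,0],"roll": 0,"jaw": 20},
    {"travel": [10,-12,0],"roll": 0,"jaw": 20},
    {"travel": [0,0,0],"roll": 0,"jaw": 20},
    {"travel": [0,0,0],"roll": 0,"jaw": 20},
    {"travel": [0,0,0],"roll": 0,"jaw": 20},
    {"travel": [0,0,0],"roll": 0,"jaw": 20},
  ],
)

```text
clock: 18.25
tool_pos: [0.5089, -0.1726, 0.207]
orientation: [180.0, -0.0, -146.3]
force: [0.6, 0.0, -1.1]
opening: 0.0255
gripper_force: 30.0
```

Run:
```python
from h import *
o=ctrl.get_obs();t=o["tool_pos"];print(o["clock"],t,o["orientation"],o["force"])
C=cam("wrist",o);ims=[ctrl.snapshot("wrist")[:,:,::-1].astype(float) for _ in range(6)]
im=np.mean(ims,0);q=proj(C,[.4835,-.1897,.05])[0];print("expect hole",q)
x0,y0=int(q[0])-60,int(q[1])-60
w=np.clip((im[y0:y0+120,x0:x0+120]-10)*5,0,255).astype(np.uint8)
side=ctrl.snapshot("side")[:,:,::-1];qs=proj(cam("side"),t+[0,0,-.0793])[0];print("nose",qs)
s0,s1=int(qs[0])-60,int(qs[1])-60;cap=cv2.imread("pics/side0.png")
print(x0,y0,s0,s1)
cv2.imwrite("pics/crop5.png",np.hstack([cv2.resize(w,(300,300),interpolation=2),cv2.resize(side[s1:s1+120,s0:s0+120],(240,300),interpolation=2),cv2.resize(side[145:215,155:245],(240,300),interpolation=2)]))
np.save("hole.npy",im)
```

```text
18.25 [ 0.5089 -0.1726  0.207 ] [ 179.9883   -0.007  -146.2853] [ 0.556   0.0192 -1.0909]
expect hole [282.1621 163.1307]
nose [302.4015 209.6985]
222 103 242 149
```

View pics/crop5.png

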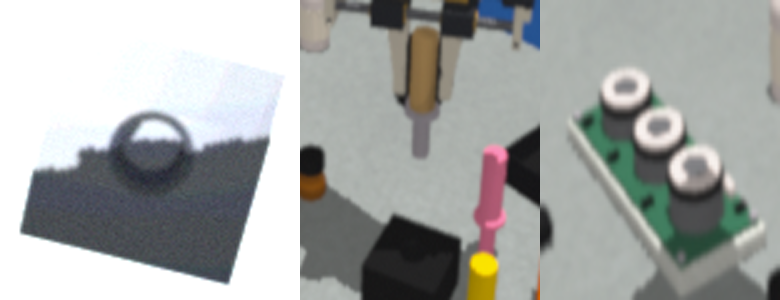

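The wrist crop shows the hole centred at about (282.4,163.8), and the grasp position agrees with that. The side crop shows the pusher hanging straight and the third capsule now down on its gasket.

Emit:
apply_moves(
  targets=[
    {"travel": [8,0,0],"roll": 0,"jaw": 20},
    {"travel": [12,-0.4,0],"roll": 0,"jaw": 20},
    {"travel": [7.9,0,10],"roll": 0,"jaw": 20},
    {"travel": [2,0,20],"roll": 0,"jaw": 20},
    {"travel": [0,0,20],"roll": 0,"jaw": 20},
    {"travel": [0,0,10],"roll": 0,"jaw": 20},
    {"travel": [0,0,0],"roll": 0,"jaw": 20},
    {"travel": [0,0,0],"roll": 0,"jaw": 20},
    {"travel": [0,0,0],"roll": 0,"jaw": 20},
  ],
)

```text
clock: 19.5
tool_pos: [0.4849, -0.1903, 0.148]
orientation: [-179.9, 0.1, -146.3]
force: [-0.0, 0.4, -1.0]
opening: 0.0257
gripper_force: 30.0
```

Run:
```python
from h import *
o=ctrl.get_obs();t=o["tool_pos"];print(o["clock"],t,o["force"])
d=np.array([.4843,-.1895,.1293])-t;Rm=R.from_euler("xyz",o["orientation"],degrees=True).as_matrix();print(1000*Rm.T@d)
```

```text
19.5 [ 0.4849 -0.1903  0.148 ] [-0.0071  0.3872 -1.0449]
[ 0.1086  1.0176 18.6746]
```

Emit:
apply_moves(
  targets=[
    {"travel": [0,0.8,0],"roll": 0,"jaw": 20},
    {"travel": [0,0,4],"roll": 0,"jaw": 20},
    {"travel": [0,0,4],"roll": 0,"jaw": 20},
    {"travel": [0,0,4],"roll": 0,"jaw": 20},
    {"travel": [0,0,4],"roll": 0,"jaw": 20},
    {"travel": [0,0,4],"roll": 0,"jaw": 20},
    {"travel": [0,0,4],"roll": 0,"jaw": 20},
    {"travel": [0,0,0],"roll": 0,"jaw": 20},
  ],
)

```text
clock: 20.3
tool_pos: [0.4834, -0.1895, 0.1224]
orientation: [180.0, -0.1, -146.3]
force: [-0.2, 0.4, -0.9]
opening: 0.0251
gripper_force: 30.0
```

Emit:
apply_moves(
  targets=[
    {"travel": [0,0,4],"roll": 0,"jaw": 20},
    {"travel": [0,0,4],"roll": 0,"jaw": 20},
    {"travel": [0,0,4],"roll": 0,"jaw": 20},
    {"travel": [0,0,4],"roll": 0,"jaw": 20},
    {"travel": [0,0,4],"roll": 0,"jaw": 20},
    {"travel": [0,0,0],"roll": 0,"jaw": 20},
    {"travel": [0,0,0],"roll": 0,"jaw": 20},
  ],
)

```text
clock: 21.0
tool_pos: [0.4839, -0.1895, 0.103]
orientation: [180.0, -0.0, -146.3]
force: [-0.7, 0.5, -1.2]
opening: 0.0255
gripper_force: 30.0
```

Going in freely, 13.7 mm to go.

Emit:
apply_moves(
  targets=[
    {"travel": [0,0,3],"roll": 0,"jaw": 20},
    {"travel": [0,0,3],"roll": 0,"jaw": 20},
    {"travel": [0,0,3],"roll": 0,"jaw": 20},
    {"travel": [0,0,2],"roll": 0,"jaw": 20},
    {"travel": [0,0,1.5],"roll": 0,"jaw": 20},
    {"travel": [0,0,0],"roll": 0,"jaw": 20},
    {"travel": [0,0,0],"roll": 0,"jaw": 20},
  ],
)

```text
clock: 21.7
tool_pos: [0.4839, -0.1895, 0.0906]
orientation: [180.0, -0.0, -146.3]
force: [0.3, 0.2, -1.0]
opening: 0.0254
gripper_force: 30.0
```

Emit:
apply_moves(
  targets=[
    {"travel": [0,0,0.4],"roll": 0,"jaw": 20},
    {"travel": [0,0,0.3],"roll": 0,"jaw": 20},
    {"travel": [0,0,0],"roll": 0,"jaw": 20},
    {"travel": [0,0,0],"roll": 0,"jaw": 20},
  ],
)

```text
clock: 22.1
tool_pos: [0.4839, -0.1895, 0.0899]
orientation: [-180.0, 0.0, -146.3]
force: [0.7, -0.1, -1.2]
opening: 0.0254
gripper_force: 30.0
```

Emit:
apply_moves(
  targets=[
    {"travel": [0,0,0.4],"roll": 0,"jaw": 20},
    {"travel": [0,0,0.3],"roll": 0,"jaw": 20},
    {"travel": [0,0,0],"roll": 0,"jaw": 20},
    {"travel": [0,0,0],"roll": 0,"jaw": 20},
  ],
)

```text
clock: 22.5
tool_pos: [0.4839, -0.1895, 0.0893]
orientation: [-180.0, 0.0, -146.3]
force: [0.0, -0.3, -0.1]
opening: 0.0259
gripper_force: 30.0
```

Emit:
apply_moves(
  targets=[
    {"travel": [0,0,0.4],"roll": 0,"jaw": 20},
    {"travel": [0,0,0],"roll": 0,"jaw": 20},
    {"travel": [0,0,0],"roll": 0,"jaw": 20},
  ],
)

```text
clock: 22.8
tool_pos: [0.4839, -0.1895, 0.0893]
orientation: [-180.0, 0.0, -146.3]
force: [-2.0, 1.3, 4.4]
opening: 0.0255
gripper_force: 30.0
```

The collar is resting on the stand. Next I release and go up.

Emit:
apply_moves(
  targets=[
    {"travel": [0,0,-0.3],"roll": 0,"jaw": 20},
    {"travel": [0,0,0],"roll": 0,"jaw": 30},
    {"travel": [0,0,0],"roll": 0,"jaw": 40},
    {"travel": [0,0,0],"roll": 0,"jaw": 60},
    {"travel": [0,0,0],"roll": 0,"jaw": 60},
    {"travel": [0,0,0],"roll": 0,"jaw": 60},
    {"travel": [0,0,0],"roll": 0,"jaw": 60},
  ],
)

```text
clock: 23.5
tool_pos: [0.4839, -0.1895, 0.0891]
orientation: [180.0, -0.0, -146.3]
force: [-0.1, 1.1, 0.8]
opening: 0.0589
gripper_force: 0.0
```

Emit:
apply_moves(
  targets=[
    {"travel": [0,0,-10],"roll": 0,"jaw": 60},
    {"travel": [0,0,-25],"roll": 0,"jaw": 60},
    {"travel": [0,0,-30],"roll": 0,"jaw": 60},
    {"travel": [0,0,-30],"roll": 0,"jaw": 60},
    {"travel": [0,0,-30],"roll": 0,"jaw": 60},
    {"travel": [0,0,-20],"roll": 0,"jaw": 60},
    {"travel": [-10,0,-10],"roll": 0,"jaw": 60},
    {"travel": [-20,0,0],"roll": 0,"jaw": 60},
    {"travel": [0,0,0],"roll": 0,"jaw": 60},
    {"travel": [0,0,0],"roll": 0,"jaw": 60},
  ],
)

```text
clock: 24.5
tool_pos: [0.5091, -0.172, 0.2424]
orientation: [179.9, -0.1, -146.3]
force: [0.7, 0.8, 0.0]
opening: 0.0603
gripper_force: 0.0
```

Run:
```python
from h import *
o=ctrl.get_obs();print(o["clock"],o["tool_pos"],o["force"],o["opening"])
s=ctrl.snapshot("side")[:,:,::-1];w=ctrl.snapshot("wrist")[:,:,::-1];C=cam("wrist",o)
print(proj(C,[[.4842,-.1896,.12],[.4842,-.1896,.055]]))
cv2.imwrite("pics/crop6.png",np.hstack([cv2.resize(s[145:215,155:245],(260,260),interpolation=2),cv2.resize(s[205:285,265:355],(260,260),interpolation=2),cv2.resize(w[70:270,180:380],(260,260),interpolation=2)]))
```

```text
24.5 [ 0.5091 -0.172   0.2424] [0.6826 0.7552 0.0048] 0.06027415269868662
[[280.9915 168.8295]
 [281.146  160.0094]]
```

View pics/crop6.png

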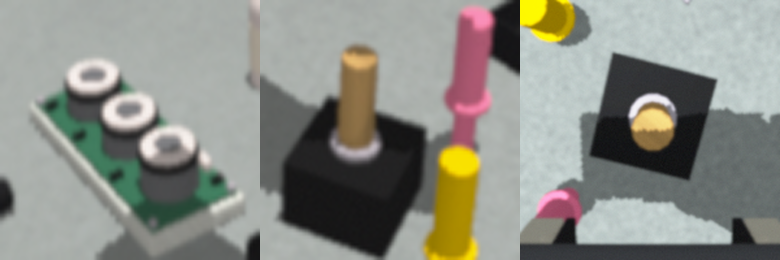

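All three capsules are down on their gaskets. The pusher is upright with its collar on the stand, and the decoys haven't moved.

```bash
python3 -c "
from plant import ctrl
print(ctrl.close_job())"
```

```text
the job is handed in; nothing more can be done
None
```

The proud capsule (the left-most one) is pressed fully home and was held at about 15 N for over 1.4 s. The pusher is back upright in its stand, and the job was handed in at about 25 s; no verdict was returned.

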